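# Lock the vial carousel with its flatted spindle

## Robot

A 7-joint arm with a two-finger parallel gripper is mounted at the origin on a cart in front of the work surface, level with it; the furniture and walls round the work are solid. World frame = base frame: x ahead of the robot, y to its left, z up, the work surface at z = 0. Lengths are in m, angles in rad, forces in N, time in s.
With the tool pointing down it reaches from about 0.425 to 0.925 m from the base axis. Payload 6.8 kg.
Tool frame: the origin (TCP) lies midway between the tips of the shut fingers; the grasp point (between the pads) lies 19 mm behind it; y points along the fingers, z is the direction in which the jaws open and shut, and the axes are right-handed (so a half turn about y gives the same grasp; the last joint's range is limited). The gripper opens to 85 mm and grips with 20 to 120 N. Pads are 22 mm wide; open, the fingers measure 114 mm over their backs; the gripper's body (76 mm by 85 mm) begins 54 mm behind the grasp point. The pads swing forward as they close: fully open they stand 13 mm farther back than shut.
Start: joints at [1.158, 0.477, 0.022, 1.555, -0.011, 1.109, -0.083], TCP at [0.203, -0.644, 0.231] pointing down, gripper open.
Joint ranges: [-2.96, 2.96], [-0.34, 2.1], [-1.41, 1.46], [0.24, 2.44], [-1.37, 4.51], [0.17, 1.92], [-2.96, 2.96]. Speed limits (rad/s): [2.39, 2.39, 3.14, 3.14, 3.14, 3.14, 3.14].

## Interface

Orientations are given as a unit quaternion [w, x, y, z].
In Python, from station import bot gives the robot as it stands. The module is installed in compiled form; this text tells all that it offers.
- The arm moves only by the shell command python3 -m crank 'ROWS' [FORCE]. ROWS is JSON, a list of rows, each an object with "linear": the shift along the tool's x, y, z in m, a list of three; "dr": the turn, a rotation vector about the tool's x, y, z in degrees, a list of three; "hand": the gripper command: -1 is shut, 1 is fully open, values between are in proportion. A call has 1 to 10 rows; each row is the pose to reach, as a shift and turn from the pose commanded when the call began, along the tool's axes at that moment; what a row does not reach only later rows make up. A row lasts 1/12 s, in which the tool goes at most 41.7 mm and 7.16 degrees, less where a joint would pass 70% of its speed; a pose out of reach is approached as far as the arm can. A call with a gripper value outside its range is refused whole. The fingers move at their own pace and stop on an object; FORCE is the grip in N (left out, the last holds). Time passes only in rows, so rows that repeat a pose let the fingers close. It gives the time, the measured TCP pose, the force and the opening at its end, in the units of the state.
- bot.get_obs(): the state, without advancing time (a new reading comes with each control period).
- bot.read_camera(name): name is "side" or "top" or "wrist"; returns the picture (384x512x3 uint8, blue, green, red); there is no depth.
- bot.camera_params(name): a dict with "K" (3x3 intrinsics, pixels), "R" (3x3) and "t" (3): a world point X has camera coordinates R X + t; the wrist camera has in their place "hand_eye" (4x4, takes a point from camera to tool coordinates, whose origin is the TCP and whose axes are the tool frame's). Camera axes: x right, y down, z forward; pixel columns grow to the right and rows downward; lengths in m; the calibration is good to about 2 mm. A picture is of the moment at which its call begins: read the wrist's pose just before it. camera_params takes no time and is no camera call.
- bot.hand_in(): hands the job in, once; it reports no verdict.
Trained networks look in the newest picture that a camera, given by its name, has taken for a name from the list of things; names that differ only in an ending like _2 or _b are one class to them, and where a whole thing is asked for, a point or a joint stands for the part that bears it (a point fixed in the world has none). Each returns a list of dicts, best first, with "score" (0 to 1); they miss things now and then, are a little off and sometimes report something else, mostly with a low value. They report only what shows in the picture. A call takes as long as a camera call.
- bot.search_frame(camera, target): "extent" ([left, top, right, bottom] in pixels, round what is visible of it).
- bot.cut_out(camera, target): "pixels" (384x512 bool, what is visible of it) and "extent" ([left, top, right, bottom] in pixels, round what is visible of it).
- bot.place_of(camera, target): "xy" ([column, row] in pixels: a listed point, or the origin of a listed thing).
The state is a dict: "t": time; "q": joint angles; "joint_vel": joint speeds; "joint_torque": joint torques, N m; "eef_pos": TCP position; "tool_rot": TCP orientation; "contact_force": force on the tool from outside, world axes, zero at the start; "torque": the same for the moment, N m; "gripper_width": opening from 0.0 (shut) to 1.0 (fully open).
Only numpy, scipy, OpenCV 4.12 (cv2) and the standard library are available. Lean on these libraries where they do the work, as an engineer would, in place of code of your own. Each camera call takes 0.05 s, during which the arm holds its last target. There are 200 camera calls.

## Task

Lock the vial carousel to its drive: take the blue-gripped spindle out of the white stand, turn it so that the two flats of its shaft match the flatted hole in the carousel's hub, and thread it through until its collar rests on the hub. Let go of it there. Leave the orange-gripped spindle, whose square shaft belongs to another machine, where it is in the stand.

Things in the scene. Friction and masses are not known exactly. Their poses are not given: they have to be found in the camera images.
- spindle_blue_grip (a point): Centre of the upright blue bar grip (40 mm wide along own x, 16 thick along y, 46 high) of a loose 0.14 kg spindle. Point is 20 mm below the grip's top, 26 above the dark collar (48 mm across, 6 thick). Steel shaft below: 45 mm long, 28 mm round with two flats 13 apart, long way along own x, last 14 mm tapered to half; tip 77 mm below this point. Half turns about z look alike.
- spindle_orange_grip (a point): The same point of the other spindle: orange grip, same sizes, but a square 22 mm shaft that does not fit the hub. It stands in the stand's other hole; which hole holds which spindle changes.
- hub_mouth (a point): Centre of the open top of the aluminium hub (58 mm across, mouth 85 mm above worktop) of the fixed carousel, a white disc 164 mm across, top at 53 mm. Hole 50 mm deep, 34 mm round with two flats 18 apart, long way along own x. Two vials stand 64 mm from centre along +x and -x, tops 16 mm above the mouth. Spindle fully home: collar lies on the hub, its grip point 32 mm above this point.
- stand: White-topped spindle stand, fixed, 76 mm (own x) by 200 mm (y), top 70 mm high; origin under its centre. Two plain round 36 mm holes 55 mm either side along y hold the upright spindles by their collars; lift them straight out. Round about, not listed: a tall screen at the robot's right (about x 0.6, y -0.6), so draw the arm in before swinging it past.

How it is judged:
On the way:
1. the blue-gripped spindle is lifted clear of the stand (height (world z) of spindle_blue_grip above 0.155 m), for 0.1 s.
At the end, for the whole second after the job is handed in: The blue-gripped spindle stands upright (within 11 degrees) in the hub's hole, its grip point 22 to 42 mm above the hub's mouth and within 12 mm of its centre, its long way within 20 degrees of the hole's; the orange-gripped spindle is within 20 mm of where it was (z of spindle_blue_grip in the frame of hub_mouth between 0.022 and 0.042 m and horizontal distance between spindle_blue_grip and hub_mouth below 0.012 m and angle between the x axis of spindle_blue_grip and the x axis of hub_mouth, either way round below 0.35 rad and angle between spindle_blue_grip's own z axis and vertical below 0.2 rad and distance of spindle_orange_grip from where it was at the start of the episode below 0.02 m); the robot touches nothing.
It fails at once if the orange-gripped spindle is pulled out or knocked about (moved more than 20 mm) (distance of spindle_orange_grip from where it was at the start of the episode above 0.02 m).
It also fails if it takes over 38 s, if anything falls off the work surface, if the arm or the gripper's body presses on something with over 40 N, if the wrist force passes 120 N, or if a joint passes its speed limit or range.

## Working session

There is one attempt and no reset: what is moved stays moved. The work goes in short steps, Python scripts to look and compute and a shell command to move; the robot and the scene stay as the last step left them, time stands still between calls to the robot, and variables do not carry over. Pictures are saved under pics/ and viewed, about 8 in all and at most 12, crops included, and the job is handed in when it is done.

```bash
mkdir -p pics
python3 - <<'E'
from station import bot
import cv2,numpy as np
o=bot.get_obs(); print({k:np.round(v,3).tolist() for k,v in o.items()})
ims=[]
for c in ["top","side"]:
    im=bot.read_camera(c); ims.append(im); p=bot.camera_params(c)
    print(c,{k:np.round(v,4).tolist() for k,v in p.items()})
    for n in ["spindle_blue_grip","spindle_orange_grip","hub_mouth","stand"]:
        print(n,[(np.round(d['xy'],1).tolist(),round(float(d['score']),2)) for d in bot.place_of(c,n)][:3])
cv2.imwrite("pics/a.png",cv2.resize(np.hstack(ims),(800,300),interpolation=cv2.INTER_AREA))
cv2.imwrite("pics/top.png",ims[0]);cv2.imwrite("pics/side.png",ims[1])
print(bot.camera_params("wrist"))
E
```

```text
{'t': 0.0, 'q': [1.158, 0.478, 0.022, 1.556, -0.012, 1.109, -0.083], 'joint_vel': [0.0, -0.003, 0.0, 0.001, -0.001, -0.001, -0.0], 'joint_torque': [-0.0, -59.645, 1.608, -28.119, 0.012, 0.01, 0.0], 'eef_pos': [0.202, -0.643, 0.23], 'tool_rot': [0.107, -0.107, 0.7, -0.698], 'contact_force': [0.268, -0.199, 0.425], 'torque': [-0.045, 0.022, -0.026], 'gripper_width': 1.002}
top {'K': [[434.846, 0.0, 257.8228], [0.0, 434.846, 187.2021], [0.0, 0.0, 1.0]], 'R': [[-0.0307, -0.9995, -0.0069], [-0.988, 0.0314, -0.1514], [0.1516, 0.0022, -0.9884]], 't': [-0.0156, 0.5474, 0.9523]}
spindle_blue_grip [([178.6, 167.0], 0.85)]
spindle_orange_grip [([231.5, 179.5], 0.86)]
hub_mouth [([349.1, 217.1], 0.57)]
stand [([207.4, 178.5], 0.71)]
side {'K': [[446.1047, 0.0, 258.0882], [0.0, 446.1047, 194.6568], [0.0, 0.0, 1.0]], 'R': [[-0.6375, -0.7704, 0.0037], [-0.4795, 0.3931, -0.7846], [0.603, -0.502, -0.62]], 't': [0.3335, 0.3534, 0.6669]}
spindle_blue_grip [([186.3, 214.8], 0.61)]
spindle_orange_grip [([236.6, 203.4], 0.94)]
hub_mouth [([349.4, 185.7], 0.79)]
stand [([216.7, 244.7], 0.8)]
{'K': array([[302.15012123,   0.        , 253.82831216],
       [  0.        , 302.15012123, 192.05056408],
       [  0.        ,   0.        ,   1.        ]]), 'hand_eye': array([[ 5.64584529e-04,  9.61098567e-01,  2.76205043e-01,
        -7.06016191e-02],
       [ 3.18498959e-04, -2.76205246e-01,  9.61098622e-01,
        -1.42782773e-01],
       [ 9.99999790e-01, -4.54650395e-04, -4.62050102e-04,
        -7.77102117e-04],
       [ 0.00000000e+00,  0.00000000e+00,  0.00000000e+00,
         1.00000000e+00]])}
```

View pics/top.png

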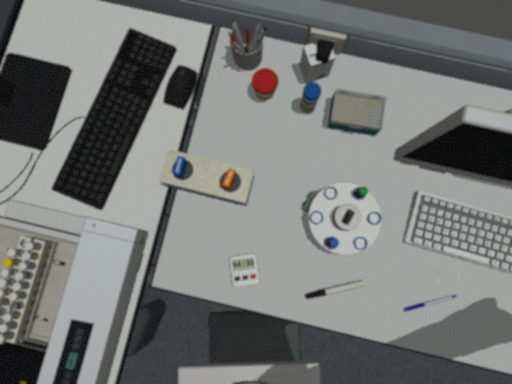

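View pics/side.png

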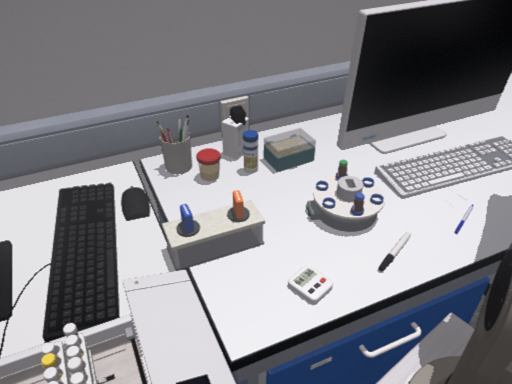

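The top view shows the blue grip near (180,167), orange near (230,179) and the hub near (347,216). The vials are at (363,191) and (333,242). The detections agree with what I see.

```bash
cat > h.py <<'E'
import numpy as np,cv2
from station import bot
from scipy.spatial.transform import Rotation as Ro
def cam(c,o=None):
    p=bot.camera_params(c);K=np.array(p["K"])
    if c!="wrist": return K,np.array(p["R"]),np.array(p["t"])
    T=np.eye(4);T[:3,:3]=RT(o);T[:3,3]=o["eef_pos"];M=np.linalg.inv(T@np.array(p["hand_eye"]))
    return K,M[:3,:3],M[:3,3]
def RT(o): return Ro.from_quat(o["tool_rot"],scalar_first=True).as_matrix()
def ray(C,uv):
    K,R,t=C; d=R.T@np.linalg.inv(K)@np.array([*uv,1.]); return -R.T@t,d/np.linalg.norm(d)
def atz(C,uv,z):
    c,d=ray(C,uv); return c+d*(z-c[2])/d[2]
def tri(obs):
    A=np.zeros((3,3));b=np.zeros(3)
    for C,uv in obs:
        c,d=ray(C,uv);P=np.eye(3)-np.outer(d,d);A+=P;b+=P@c
    return np.linalg.solve(A,b)
def proj(C,X):
    K,R,t=C;x=K@(R@np.asarray(X)+t);return x[:2]/x[2]
def rows(o,target,yaw=None):
    "shift in tool axes to target; turn about tool y (deg) making tool z (jaw axis) lie along yaw, tool y straight down"
    R=RT(o);out=np.round(R.T@(np.array(target)-o["eef_pos"]),4)
    res=[]
    if yaw is not None:
        for k in (0,np.pi):
            z=np.array([np.cos(yaw+k),np.sin(yaw+k),0]);y=np.array([0,0,-1.]);G=np.c_[np.cross(y,z),y,z]
            res.append(np.round(np.degrees(Ro.from_matrix(R.T@G).as_rotvec()),2).tolist())
    return out.tolist(),res
E
python3 - <<'E'
from h import *
T,S=cam("top"),cam("side")
for n,a,b in [("blue",(178.6,167),(186.3,214.8)),("or",(231.5,179.5),(236.6,203.4)),("hub",(349.1,217.1),(349.4,185.7))]:
    print(n,tri([(T,a),(S,b)]).round(3),atz(T,a,.085 if n=="hub" else .102).round(3),atz(S,b,.085 if n=="hub" else .102).round(3))
v=[atz(T,p,.101) for p in [(363,191),(333,242)]];print(v,np.mean(v,0),np.degrees(np.arctan2(*(v[0]-v[1])[[1,0]])))
g=[atz(T,p,.122) for p in [(184,158),(176,177)]];print(g)
o=bot.get_obs();print(RT(o).round(3))
E
```

```text
blue [0.585 0.135 0.11 ] [0.587 0.137 0.102] [0.592 0.13  0.102]
or [0.559 0.026 0.098] [0.556 0.023 0.102] [0.557 0.03  0.102]
hub [ 0.47  -0.229  0.074] [ 0.468 -0.228  0.085] [ 0.463 -0.216  0.085]
[array([ 0.52217345, -0.25761285,  0.101     ]), array([ 0.41591618, -0.18733053,  0.101     ])] [ 0.46904481 -0.22247169  0.101     ] -33.48206099132312
[array([0.60198235, 0.12189891, 0.122     ]), array([0.56155155, 0.13898538, 0.122     ])]
[[-0.954 -0.     0.3  ]
 [-0.3    0.    -0.954]
 [-0.    -1.    -0.   ]]
```

Run:
```python
import cv2,numpy as np
im=cv2.imread("pics/top.png");a=cv2.resize(im[140:210,150:260],(770,490),interpolation=cv2.INTER_CUBIC);cv2.imwrite("pics/c.png",a)
```

```text
(no output)
```

View pics/c.png

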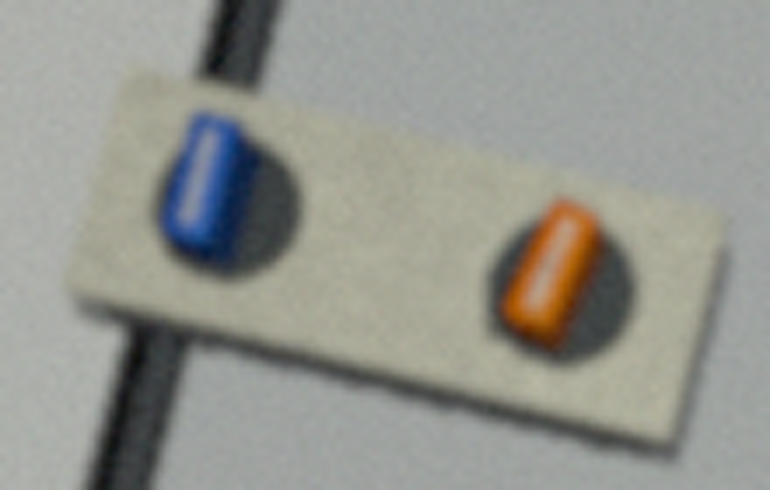

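Both grips and the carousel are localised well enough to move. I'll draw the arm in first, then swing round.

```bash
python3 -m crank '[{"linear":[-0.033,-0.02,-0.213],"dr":[0,0,0],"hand":1},{"linear":[-0.033,-0.02,-0.213],"dr":[0,0,0],"hand":1},{"linear":[-0.033,-0.02,-0.213],"dr":[0,0,0],"hand":1},{"linear":[-0.033,-0.02,-0.213],"dr":[0,0,0],"hand":1},{"linear":[-0.033,-0.02,-0.213],"dr":[0,0,0],"hand":1},{"linear":[-0.033,-0.02,-0.213],"dr":[0,0,0],"hand":1},{"linear":[-0.033,-0.02,-0.213],"dr":[0,0,0],"hand":1}]'
python3 -c "
from h import *
o=bot.get_obs();print(o['t'],o['q'].round(2) if hasattr(o['q'],'round') else o['q'],o['contact_force'])
print(rows(o,(.40,-.2,.25)),rows(o,(.585,.132,.25),np.radians(-102)))"
```

```text
t: 1.08
eef_pos: [0.1698, -0.4286, 0.252]
tool_rot: [-0.108, 0.108, -0.699, 0.699]
contact_force: [-0.2, 0.2, -0.1]
gripper_width: 1.004
1.0833 [ 1.08  0.1  -0.03  2.02  0.    1.02 -0.21] [-0.15297945  0.21659937 -0.05777145]
([-0.2884, 0.0019, -0.1486], []) ([-0.5649, 0.0018, -0.4093], [[-0.03, 29.55, -0.02], [-0.03, -150.45, 0.04]])
```

```bash
python3 -m crank '[{"linear":[-0.288,0,-0.149],"dr":[0,0,0],"hand":1},{"linear":[-0.288,0,-0.149],"dr":[0,0,0],"hand":1},{"linear":[-0.288,0,-0.149],"dr":[0,0,0],"hand":1},{"linear":[-0.288,0,-0.149],"dr":[0,0,0],"hand":1},{"linear":[-0.288,0,-0.149],"dr":[0,0,0],"hand":1},{"linear":[-0.288,0,-0.149],"dr":[0,0,0],"hand":1},{"linear":[-0.288,0,-0.149],"dr":[0,0,0],"hand":1},{"linear":[-0.288,0,-0.149],"dr":[0,0,0],"hand":1}]'
python3 - <<'E'
from h import *
o=bot.get_obs();im=bot.read_camera("wrist");C=cam("wrist",o)
print(rows(o,(.585,.132,.25),np.radians(-102)))
d=bot.place_of("wrist","hub_mouth")[:2]
print([(x,atz(C,x["xy"],.085)) for x in d])
cv2.imwrite("pics/w1.png",im)
E
```

```text
t: 1.75
eef_pos: [0.4037, -0.2005, 0.2519]
tool_rot: [-0.109, 0.107, -0.699, 0.699]
contact_force: [-0.5, -0.0, 0.3]
gripper_width: 0.997
([-0.2731, 0.0024, -0.2624], [[0.01, 29.55, -0.16], [-0.21, -150.45, -0.01]])
[({'xy': [297.5, 118.5], 'score': 0.84}, array([ 0.47215676, -0.22371925,  0.085     ]))]
```

View pics/w1.png

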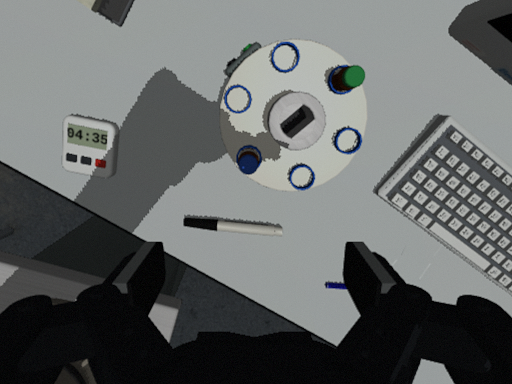

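The wrist view shows the hub at (297,120) with its slot running from lower-left to upper-right. The vials are at (249,157) and (346,78), in line with the slot. I'll measure the yaw from this image and move on to the blue grip.

```bash
cat > hubm.py <<'E'
from h import *
def hub(im,C,guess):
    # dark slot inside hub top, rectified onto mouth plane at 0.25mm/px
    s=.00025;N=240;K,R,t=C
    w=[[guess[0]+a*.03,guess[1]+b*.03,.085] for a,b in ((-1,-1),(1,-1),(1,1),(-1,1))]
    H=cv2.getPerspectiveTransform(np.float32([proj(C,x) for x in w]),np.float32([(0,0),(N,0),(N,N),(0,N)]))
    g=cv2.cvtColor(cv2.warpPerspective(im,H,(N,N)),cv2.COLOR_BGR2GRAY)
    m=(g<70).astype(np.uint8);n,l,st,ce=cv2.connectedComponentsWithStats(m)
    k=l[N//2,N//2] or 1+np.argmax(st[1:,4])
    c=np.array(ce[k]);ys,xs=np.nonzero(l==k);e,v=np.linalg.eigh(np.cov(xs,ys));
    r=cv2.minAreaRect(np.c_[xs,ys].astype(np.float32))
    cen=np.array(guess[:2])+(np.array(r[0])-N/2)*s
    return cen,np.degrees(np.arctan2(v[1,1],v[0,1])),(np.array(r[1])*s*1000).round(1),g
E
python3 - <<'E'
from hubm import *
o=bot.get_obs();C=cam("wrist",o);im=cv2.imread("pics/w1.png")
c,y,r,g=hub(im,C,(.472,-.224));print(c,y,r)
a,b=atz(C,(344,79),.053),atz(C,(249,156),.053);print((a+b)/2,np.degrees(np.arctan2(*(a-b)[[1,0]])),np.linalg.norm(a-b))
cv2.imwrite("pics/g.png",g)
E
python3 -m crank '[{"linear":[-0.273,0.002,-0.262],"dr":[0,29.5,0],"hand":1},{"linear":[-0.273,0.002,-0.262],"dr":[0,29.5,0],"hand":1},{"linear":[-0.273,0.002,-0.262],"dr":[0,29.5,0],"hand":1},{"linear":[-0.273,0.002,-0.262],"dr":[0,29.5,0],"hand":1},{"linear":[-0.273,0.002,-0.262],"dr":[0,29.5,0],"hand":1},{"linear":[-0.273,0.002,-0.262],"dr":[0,29.5,0],"hand":1},{"linear":[-0.273,0.002,-0.262],"dr":[0,29.5,0],"hand":1},{"linear":[-0.273,0.002,-0.262],"dr":[0,29.5,0],"hand":1},{"linear":[-0.273,0.002,-0.262],"dr":[0,29.5,0],"hand":1},{"linear":[-0.273,0.002,-0.262],"dr":[0,29.5,0],"hand":1}]'
python3 - <<'E'
from h import *
o=bot.get_obs();im=bot.read_camera("wrist");C=cam("wrist",o);cv2.imwrite("pics/w2.png",im)
T,S=cam("top"),cam("side")
for n,a,b in [("spindle_blue_grip",(178.6,167),(186.3,214.8)),("spindle_orange_grip",(231.5,179.5),(236.6,203.4))]:
  for x in bot.place_of("wrist",n)[:2]: print(n,x,atz(C,x["xy"],.102),tri([(T,a),(S,b),(C,x["xy"])]))
E
```

```text
[ 0.47163905 -0.22140187] 147.92148066008787 [17.5 33.8]
[ 0.47338317 -0.2231034   0.053     ] -33.01326038961875 0.13060422211642944
t: 2.68
eef_pos: [0.5844, 0.1314, 0.249]
tool_rot: [-0.074, 0.075, 0.704, -0.703]
contact_force: [-0.8, -0.3, 0.3]
gripper_width: 0.998
spindle_blue_grip {'xy': [251.9, 177.0], 'score': 0.76} [0.58728734 0.13399283 0.102     ] [0.58696873 0.13435982 0.10727772]
spindle_blue_grip {'xy': [292.7, 160.3], 'score': 0.55} [0.59523133 0.09185253 0.102     ] [0.59200624 0.11931957 0.10412422]
spindle_orange_grip {'xy': [358.0, 188.7], 'score': 0.97} [0.55355772 0.03339107 0.102     ] [0.5554409  0.02886002 0.10125494]
```

View pics/w2.png

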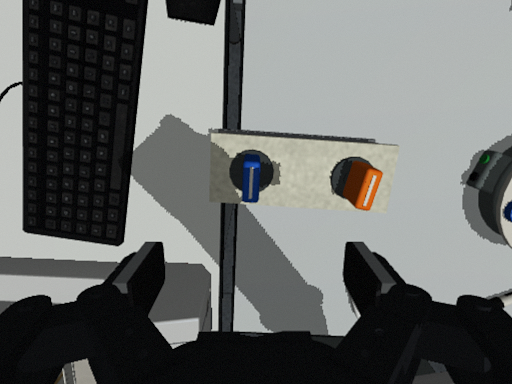

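The slot measures 17.5 × 33.8 mm, which matches the hole. The blue grip's top stripe runs nearly vertically at (251,182), so the jaws are almost square to it. Next I'll measure it precisely.

Run:
```python
from h import *
o=bot.get_obs();C=cam("wrist",o);im=cv2.imread("pics/w2.png")
h=cv2.cvtColor(im,cv2.COLOR_BGR2HSV);m=((h[...,0]>100)&(h[...,0]<130)&(h[...,1]>120)&(h[...,2]>60)).astype(np.uint8);m[:130]=0;m[220:]=0;m[:,:235]=0;m[:,275:]=0
g=cv2.cvtColor(im,cv2.COLOR_BGR2GRAY)
ys,xs=np.nonzero(m);print(len(xs),xs.min(),xs.max(),ys.min(),ys.max())
for y in range(150,206,4):
    r=np.nonzero(m[y])[0];print(y,r.min() if len(r) else '',r.max() if len(r) else '',g[y,240:264].tolist())
```

```text
558 242 260 157 201
150   [189, 194, 170, 161, 126, 84, 71, 75, 54, 31, 30, 32, 35, 32, 30, 61, 98, 136, 149, 153, 172, 190, 191, 188]
154   [24, 38, 44, 43, 45, 27, 18, 22, 19, 26, 32, 35, 39, 37, 40, 36, 39, 45, 52, 57, 55, 58, 52, 39]
158 255 258 [28, 28, 26, 25, 23, 20, 23, 24, 21, 23, 21, 20, 24, 19, 23, 25, 22, 22, 25, 25, 55, 59, 58, 58]
162 244 259 [25, 27, 25, 23, 33, 46, 52, 53, 56, 53, 53, 53, 53, 50, 49, 50, 52, 46, 41, 29, 34, 42, 32, 23]
166 243 260 [28, 26, 23, 34, 44, 59, 66, 72, 72, 72, 74, 68, 87, 83, 80, 82, 88, 84, 72, 54, 31, 27, 27, 26]
170 243 260 [25, 24, 25, 27, 30, 30, 34, 32, 30, 41, 96, 110, 111, 66, 30, 33, 32, 33, 26, 38, 35, 25, 28, 27]
174 243 258 [27, 27, 24, 26, 32, 31, 33, 32, 26, 58, 100, 112, 95, 54, 35, 35, 35, 31, 27, 24, 27, 25, 26, 25]
178 243 259 [25, 26, 21, 28, 30, 34, 29, 37, 26, 73, 105, 112, 92, 50, 29, 33, 34, 32, 29, 30, 27, 25, 25, 25]
182 243 258 [28, 27, 25, 28, 31, 31, 32, 34, 27, 83, 107, 111, 80, 41, 31, 34, 31, 31, 26, 27, 24, 27, 26, 26]
186 243 258 [25, 23, 27, 28, 30, 32, 32, 32, 26, 93, 110, 111, 72, 36, 32, 35, 32, 29, 27, 36, 27, 25, 21, 48]
190 243 258 [115, 71, 29, 24, 32, 33, 32, 29, 41, 96, 112, 113, 66, 28, 31, 30, 31, 29, 23, 45, 47, 70, 115, 144]
194 243 258 [188, 160, 78, 22, 33, 32, 37, 29, 55, 97, 112, 97, 53, 32, 30, 31, 28, 24, 39, 162, 187, 182, 181, 184]
198 242 257 [92, 96, 55, 27, 31, 30, 32, 32, 62, 85, 91, 70, 36, 35, 33, 30, 30, 21, 73, 154, 175, 175, 179, 182]
202   [134, 184, 196, 181, 151, 132, 129, 129, 130, 102, 89, 95, 101, 96, 95, 90, 115, 154, 182, 182, 182, 177, 177, 178]
```

Run:
```python
from h import *
o=bot.get_obs();C=cam("wrist",o)
for z in (.118,.122,.126):
    a,b=atz(C,(251.7,168.3),z),atz(C,(249.9,200.7),z);c=(a+b)/2
    yaw=np.arctan2(*(a-b)[[1,0]]);print(z,c.round(4),np.linalg.norm(a-b).round(4),np.degrees(yaw))
    print(rows(o,(c[0],c[1],.249),yaw-np.pi/2))
T,S=cam("top"),cam("side")
for z in (.098,.102,.106): print(z,[proj(Q,[.586,.1335,z]).round(1) for Q in (T,S)])
```

```text
0.118 [0.5831 0.1366 0.118 ] 0.0314 -15.104190170891872
([0.0014, -0.0004, -0.0042], [[0.13, 3.27, 0.04], [0.06, -176.73, -0.2]])
0.122 [0.5841 0.1364 0.122 ] 0.0309 -15.104190170891883
([0.0004, -0.0004, -0.0041], [[0.13, 3.27, 0.04], [0.06, -176.73, -0.2]])
0.126 [0.5851 0.1361 0.126 ] 0.0304 -15.104190170891886
([-0.0007, -0.0004, -0.0041], [[0.13, 3.27, 0.04], [0.06, -176.73, -0.2]])
0.098 [array([180.6, 167.8]), array([186.8, 218.6])]
0.102 [array([180.3, 167.4]), array([186.6, 217.1])]
0.106 [array([180., 167.]), array([186.4, 215.6])]
```

Run:
```python
import cv2,numpy as np
im=cv2.imread("pics/w2.png");a=cv2.resize(im[145:215,225:295],(560,560),interpolation=cv2.INTER_NEAREST);cv2.imwrite("pics/c2.png",cv2.convertScaleAbs(a,alpha=1.6))
```

```text
(no output)
```

View pics/c2.png

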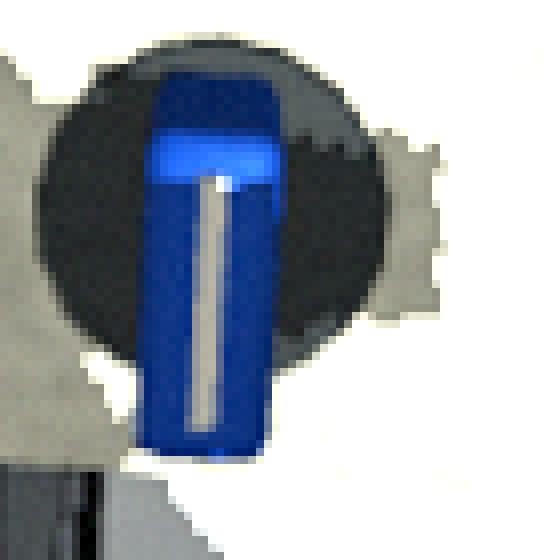

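The crop shows the top stripe from row 167 to 199, inset at both ends. Its centre is therefore near (251,183), and the collar's is near (251.6,170.5).

Run:
```python
from h import *
o=bot.get_obs();C=cam("wrist",o)
a,b=atz(C,(251.8,167),.122),atz(C,(250.0,199),.122);c=(a+b)/2
yaw=np.arctan2(*(a-b)[[1,0]]);print(c,np.degrees(yaw))
k=atz(C,(251.6,170.5),.076);print("collar",k)
p=(c+k)/2;print(rows(o,(p[0],p[1],.249),yaw-np.pi/2))
```

```text
[0.58549679 0.13598546 0.122     ] -15.14175225764374
collar [0.58758277 0.13533605 0.076     ]
([-0.0021, -0.0004, -0.0039], [[0.13, 3.31, 0.04], [0.06, -176.69, -0.2]])
```

```bash
python3 -m crank '[{"linear":[-0.002,0.03,-0.004],"dr":[0,3.3,0],"hand":0.3},{"linear":[-0.002,0.06,-0.004],"dr":[0,3.3,0],"hand":0.3},{"linear":[-0.002,0.1,-0.004],"dr":[0,3.3,0],"hand":0.3},{"linear":[-0.002,0.13,-0.004],"dr":[0,3.3,0],"hand":0.3},{"linear":[-0.002,0.155,-0.004],"dr":[0,3.3,0],"hand":0.3},{"linear":[-0.002,0.163,-0.004],"dr":[0,3.3,0],"hand":0.3},{"linear":[-0.002,0.163,-0.004],"dr":[0,3.3,0],"hand":0.3}]' 40
python3 -m crank '[{"linear":[0,0,0],"dr":[0,0,0],"hand":-1},{"linear":[0,0,0],"dr":[0,0,0],"hand":-1},{"linear":[0,0,0],"dr":[0,0,0],"hand":-1},{"linear":[0,0,0],"dr":[0,0,0],"hand":-1},{"linear":[0,0,0],"dr":[0,0,0],"hand":-1},{"linear":[0,0,0],"dr":[0,0,0],"hand":-1},{"linear":[0,0,0],"dr":[0,0,0],"hand":-1},{"linear":[0,0,0],"dr":[0,0,0],"hand":-1}]' 60
```

```text
t: 3.42
eef_pos: [0.5838, 0.1306, 0.084]
tool_rot: [0.097, -0.094, -0.7, 0.702]
contact_force: [0.8, -0.6, 0.8]
gripper_width: 0.646
t: 4.08
eef_pos: [0.5863, 0.1333, 0.0883]
tool_rot: [-0.093, 0.096, 0.701, -0.7]
contact_force: [0.4, -0.6, 7.5]
gripper_width: 0.18
```

```bash
python3 -m crank '[{"linear":[0,-0.01,0],"dr":[0,0,0],"hand":-1},{"linear":[0,-0.03,0],"dr":[0,0,0],"hand":-1},{"linear":[0,-0.06,0],"dr":[0,0,0],"hand":-1},{"linear":[0,-0.09,0],"dr":[0,0,0],"hand":-1},{"linear":[0,-0.12,0],"dr":[0,0,0],"hand":-1},{"linear":[0,-0.15,0],"dr":[0,0,0],"hand":-1},{"linear":[0,-0.15,0],"dr":[0,0,0],"hand":-1},{"linear":[0,-0.15,0],"dr":[0,0,0],"hand":-1}]'
python3 - <<'E'
from h import *
o=bot.get_obs();im=bot.read_camera("wrist");s=bot.read_camera("side");C=cam("wrist",o)
cv2.imwrite("pics/w3.png",np.hstack([im,s[60:320,100:420].repeat(1,0)][:1]));cv2.imwrite("pics/s3.png",s)
cv2.imwrite("pics/ws3.png",cv2.resize(np.hstack([im,s]),(800,300),interpolation=cv2.INTER_AREA))
print(o["eef_pos"],rows(o,(.4716,-.222,o["eef_pos"][2]),np.radians(-32.5-90)),rows(o,o["eef_pos"],0))
print([bot.place_of(c,"spindle_blue_grip")[:1] for c in("wrist","side")])
S=cam("side");print(proj(S,o["eef_pos"]+np.array([0,0,.019])))
E
```

```text
t: 4.75
eef_pos: [0.5855, 0.1335, 0.2389]
tool_rot: [-0.093, 0.096, 0.701, -0.7]
contact_force: [0.3, -0.6, -2.2]
gripper_width: 0.181
[0.58554664 0.13352703 0.23889245] ([0.0159, -0.0008, 0.373], [[0.14, 17.16, -0.2], [-0.29, -162.83, -0.2]]) ([0.0, 0.0, 0.0], [[-0.13, -105.34, -0.25], [0.24, 74.66, -0.12]])
[[{'xy': [255.1, 255.6], 'score': 0.69}], [{'xy': [176.9, 150.7], 'score': 0.84}]]
[178.34347023 151.1795462 ]
```

View pics/ws3.png

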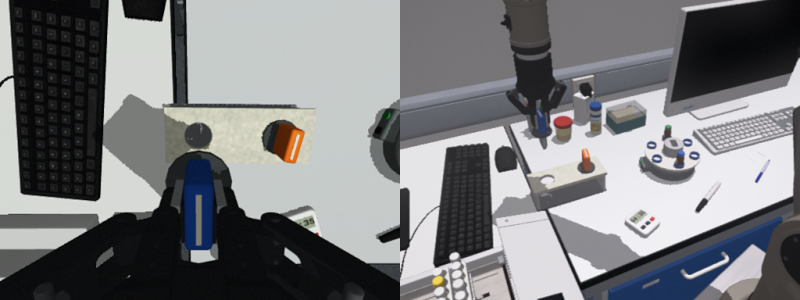

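The spindle is held upright and clear. In the wrist view its stripe runs over roughly (252,250)–(252,317) at full resolution. I'll measure its offset and yaw in the tool frame.

Run:
```python
from h import *
im=cv2.imread("pics/w3.png");o=bot.get_obs()
g=im.min(2)[200:335,225:285]
m=(g>85).astype(np.uint8);n,l,st,ce=cv2.connectedComponentsWithStats(m)
for k in range(1,n):
    if st[k,4]>25: print(k,st[k]+[225,200,0,0,0])
for y in range(225,335,8): r=np.nonzero(im[y,225:285].min(1)>85)[0]+225; print(y,r.tolist())
he=np.array(bot.camera_params("wrist")["hand_eye"]);K=cam("top")[0];K=np.array(bot.camera_params("wrist")["K"])
def at(uv,ty):
    d=he[:3,:3]@np.linalg.inv(K)@[*uv,1];c=he[:3,3];return c+d*(ty-c[1])/d[1]
for ty in (-.034,-.037): print([at(uv,ty).round(4).tolist() for uv in ((252,247),(252,318))])
```

```text
3 [251 250   7  64 447]
6 [244 312  35  23 557]
225 []
233 []
241 []
249 []
257 [251, 252, 253, 254, 255, 256, 257]
265 [226, 227, 228, 229, 251, 252, 253, 254, 255, 256, 257, 279, 280, 281, 282]
273 [251, 252, 253, 254, 255, 256, 257]
281 [251, 252, 253, 254, 255, 256, 257]
289 [251, 252, 253, 254, 255, 256, 257]
297 [251, 252, 253, 254, 255, 256, 257]
305 [251, 252, 253, 254, 255, 256, 257]
313 [251, 252, 253, 254, 255, 256, 273, 274, 275, 276, 277]
321 [244, 245, 246, 247, 248, 249, 250, 251, 252, 253, 254, 255, 256, 257, 258, 259, 260, 261, 262, 263, 264, 265, 266, 267, 268, 269, 270, 271, 272, 273, 274, 275, 276, 277, 278]
329 [244, 245, 246, 247, 248, 249, 250, 251, 252, 253, 254, 255, 256, 257, 258, 259, 260, 261, 262, 263, 264, 265, 266, 267, 268, 269, 270, 271, 272, 273, 274, 275, 276, 277, 278]
[[-0.0162, -0.034, -0.0017], [0.017, -0.034, -0.0017]]
[[-0.0177, -0.037, -0.0016], [0.0146, -0.037, -0.0017]]
```

```bash
python3 -m crank '[{"linear":[0.008,0,0.03],"dr":[0,0,0],"hand":-1},{"linear":[0.073,0,0.355],"dr":[0,17.2,0],"hand":-1},{"linear":[0.073,0,0.355],"dr":[0,17.2,0],"hand":-1},{"linear":[0.073,0,0.355],"dr":[0,17.2,0],"hand":-1},{"linear":[0.073,0,0.355],"dr":[0,17.2,0],"hand":-1},{"linear":[0.073,0,0.355],"dr":[0,17.2,0],"hand":-1},{"linear":[0.073,0,0.355],"dr":[0,17.2,0],"hand":-1},{"linear":[0.073,0,0.355],"dr":[0,17.2,0],"hand":-1},{"linear":[0.073,0,0.355],"dr":[0,17.2,0],"hand":-1},{"linear":[0.073,0,0.355],"dr":[0,17.2,0],"hand":-1}]'
python3 -m crank '[{"linear":[0,0,0],"dr":[0,0,0],"hand":-1},{"linear":[0,0,0],"dr":[0,0,0],"hand":-1},{"linear":[0,0,0],"dr":[0,0,0],"hand":-1},{"linear":[0,0,0],"dr":[0,0,0],"hand":-1},{"linear":[0,0,0],"dr":[0,0,0],"hand":-1},{"linear":[0,0,0],"dr":[0,0,0],"hand":-1}]'
python3 - <<'E'
from hubm import *
o=bot.get_obs();im=bot.read_camera("wrist");C=cam("wrist",o);cv2.imwrite("pics/w4.png",im)
c,y,r,g=hub(im,C,(.472,-.223));print(c,y,r)
print([(x,atz(C,x["xy"],.085)) for x in bot.place_of("wrist","hub_mouth")[:1]])
z=RT(o)[:,2];print(o["eef_pos"],RT(o).round(4),np.degrees(np.arctan2(z[1],z[0])))
E
```

```text
t: 5.78
eef_pos: [0.4152, -0.1974, 0.235]
tool_rot: [0.203, -0.2, -0.676, 0.679]
contact_force: [-0.0, -0.1, -2.7]
gripper_width: 0.178
t: 6.28
eef_pos: [0.4208, -0.1891, 0.2362]
tool_rot: [-0.198, 0.197, 0.679, -0.679]
contact_force: [0.1, -0.3, -1.1]
gripper_width: 0.18
[ 0.46952279 -0.22410786] 147.3255658302724 [17.2 33.4]
[({'xy': [258.0, 115.6], 'score': 0.92}, array([ 0.47016287, -0.22395493,  0.085     ]))]
[ 0.42084957 -0.18912519  0.23621696] [[-8.440e-01 -1.000e-04 -5.364e-01]
 [ 5.364e-01  2.000e-04 -8.440e-01]
 [ 2.000e-04 -1.000e+00 -2.000e-04]] -122.43635364223626
```

View pics/w4.png

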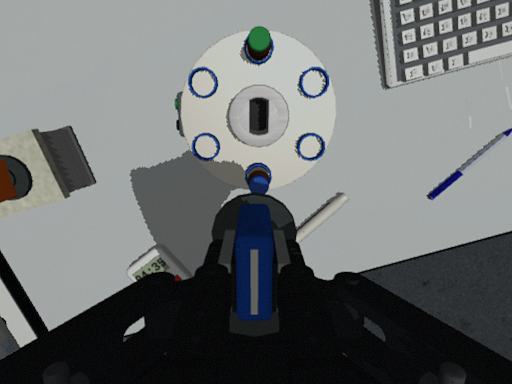

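The slot is at (258,116) and vertical in the image, parallel to the held grip, with yaw matching to about 0.3°. I'll move over the hub and descend to just above the mouth.

```bash
python3 -m crank '[{"linear":[-0.03,0,0.002],"dr":[0,0,0],"hand":-1},{"linear":[-0.0595,0,0.004],"dr":[0,0,0],"hand":-1},{"linear":[-0.0595,0,0.004],"dr":[0,0,0],"hand":-1},{"linear":[-0.0595,0.03,0.004],"dr":[0,0,0],"hand":-1},{"linear":[-0.0595,0.06,0.004],"dr":[0,0,0],"hand":-1},{"linear":[-0.0595,0.078,0.004],"dr":[0,0,0],"hand":-1},{"linear":[-0.0595,0.078,0.004],"dr":[0,0,0],"hand":-1},{"linear":[-0.0595,0.078,0.004],"dr":[0,0,0],"hand":-1}]'
python3 - <<'E'
from h import *
o=bot.get_obs();im=[bot.read_camera(c) for c in("side","top","wrist")]
print(o["eef_pos"])
S,T,W=cam("side"),cam("top"),cam("wrist",o)
for n in ("hub_mouth","spindle_blue_grip"): print(n,[[d["xy"] for d in bot.place_of(c,n)[:1]] for c in("side","top","wrist")])
tip=o["eef_pos"]-[0,0,.0615];print("tip proj",proj(S,tip),"hub",proj(S,[.4727,-.2243,.085]))
p=proj(S,tip).astype(int)
a=cv2.resize(im[0][110:220,290:400],(440,440),interpolation=cv2.INTER_CUBIC)
b=cv2.resize(im[2][:330,150:365],(286,440));cv2.imwrite("pics/s5.png",np.hstack([a,b]))
E
```

```text
t: 7.05
eef_pos: [0.468, -0.225, 0.1579]
tool_rot: [-0.199, 0.197, 0.679, -0.679]
contact_force: [-0.4, -0.2, -0.7]
gripper_width: 0.179
[ 0.46802103 -0.22498793  0.15786835]
hub_mouth [[[349.8, 179.3]], [[347.6, 216.7]], [[257.3, 201.4]]]
spindle_blue_grip [[[353.2, 149.4]], [[353.2, 214.5]], [[257.3, 257.1]]]
tip proj [351.01350335 179.0258523 ] hub [348.57130243 182.23548502]
```

View pics/s5.png

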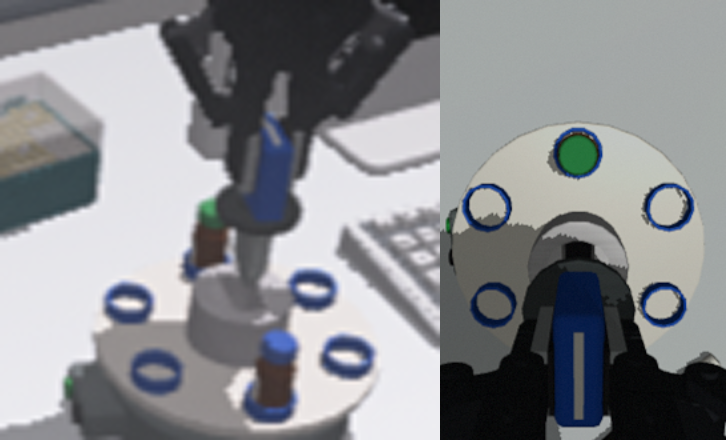

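Run:
```python
from h import *
o=bot.get_obs();S,T=cam("side"),cam("top")
e=np.array(o["eef_pos"]);print(e)
print("side tip,grip",proj(S,e-[0,0,.0615]),proj(S,e+[0,0,.0155]),"top grip",proj(T,e+[0,0,.0155]))
side=cv2.imread("pics/side.png");top=cv2.imread("pics/top.png");now=bot.read_camera("side")
for n,C,im in (("side",S,side),("top",T,top)):
    h=cv2.cvtColor(im,cv2.COLOR_BGR2HSV);P=[]
    for nm,lo,hi in (("g",45,85),("b",100,125)):
        m=((h[...,0]>lo)&(h[...,0]<hi)&(h[...,1]>110)&(h[...,2]>60)).astype(np.uint8)
        k,l,st,ce=cv2.connectedComponentsWithStats(m)
        print(n,nm,[(ce[i].round(1).tolist(),st[i,4]) for i in range(1,k) if st[i,4]>12 and 300<ce[i][0]<390 and 140<ce[i][1]<260])
cv2.imwrite("pics/s6.png",np.hstack([cv2.resize(x,(400,400),interpolation=cv2.INTER_CUBIC) for x in (side[155:215,320:380],now[155:215,320:380])]))
```

```text
[ 0.46872607 -0.22548311  0.15891296]
side tip,grip [350.98255021 178.42437209] [355.76180656 149.37930238] top grip [357.12614519 213.19154292]
side g []
side b [([367.3, 179.3], np.int32(13)), ([322.8, 187.9], np.int32(15)), ([359.5, 195.4], np.int32(39)), ([376.9, 196.2], np.int32(18)), ([329.1, 199.7], np.int32(18)), ([376.2, 201.9], np.int32(13)), ([356.6, 212.6], np.int32(29))]
top g [([362.3, 190.9], np.int32(49))]
top b [([333.1, 242.0], np.int32(61))]
```

View pics/s6.png

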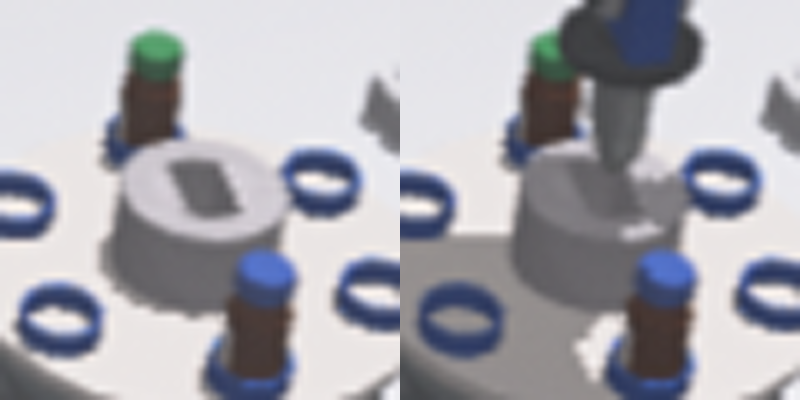

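In the side view the tip sits over the slot, about 1.5 px (3 mm) to the right. The wrist and top cameras put the error within about 1 mm. The taper tolerates that, so I'll enter slowly and watch the forces.

```bash
python3 -m crank '[{"linear":[0,0.006,0],"dr":[0,0,0],"hand":-1},{"linear":[0,0.012,0],"dr":[0,0,0],"hand":-1},{"linear":[0,0.017,0],"dr":[0,0,0],"hand":-1},{"linear":[0,0.02,0],"dr":[0,0,0],"hand":-1},{"linear":[0,0.02,0],"dr":[0,0,0],"hand":-1}]'
python3 -c "
from h import *
o=bot.get_obs();print(o['contact_force'],RT(o).T@o['contact_force'],o['torque'])"
```

```text
t: 7.97
eef_pos: [0.4677, -0.2251, 0.1371]
tool_rot: [-0.199, 0.197, 0.679, -0.679]
contact_force: [0.1, -0.2, -1.4]
gripper_width: 0.181
[ 0.12288607 -0.18265342 -1.40963282] [-0.20467144  1.40924893  0.08749278] [-0.00499875  0.0854065  -0.03728533]
```

```bash
python3 -m crank '[{"linear":[0,0.003,0],"dr":[0,0,0],"hand":-1},{"linear":[0,0.006,0],"dr":[0,0,0],"hand":-1},{"linear":[0,0.009,0],"dr":[0,0,0],"hand":-1},{"linear":[0,0.012,0],"dr":[0,0,0],"hand":-1},{"linear":[0,0.012,0],"dr":[0,0,0],"hand":-1}]'
python3 -c "
from h import *
o=bot.get_obs();print(RT(o).T@o['contact_force'],o['torque'])"
```

```text
t: 8.38
eef_pos: [0.4681, -0.2252, 0.1257]
tool_rot: [-0.198, 0.198, 0.679, -0.679]
contact_force: [0.5, -1.5, -1.2]
gripper_width: 0.179
[-1.22531542  1.19095817  1.0247774 ] [-0.0272029   0.02309006 -0.0104057 ]
```

```bash
python3 -m crank '[{"linear":[0,0.004,0],"dr":[0,0,0],"hand":-1},{"linear":[0,0.008,0],"dr":[0,0,0],"hand":-1},{"linear":[0,0.012,0],"dr":[0,0,0],"hand":-1},{"linear":[0,0.016,0],"dr":[0,0,0],"hand":-1},{"linear":[0,0.019,0],"dr":[0,0,0],"hand":-1},{"linear":[0,0.019,0],"dr":[0,0,0],"hand":-1}]'
python3 -c "
from h import *
o=bot.get_obs();print(RT(o).T@o['contact_force'],o['torque'])"
```

```text
t: 8.88
eef_pos: [0.4679, -0.2251, 0.1065]
tool_rot: [-0.199, 0.198, 0.679, -0.679]
contact_force: [0.5, 0.0, -1.3]
gripper_width: 0.179
[-0.44672301  1.25689559 -0.28992206] [ 0.04713735 -0.03502251  0.01019255]
```

```bash
python3 -m crank '[{"linear":[0,0.002,0],"dr":[0,0,0],"hand":-1},{"linear":[0,0.003,0],"dr":[0,0,0],"hand":-1},{"linear":[0,0.003,0],"dr":[0,0,0],"hand":-1}]'
python3 -m crank '[{"linear":[0,0,0],"dr":[0,0,0],"hand":0.3},{"linear":[0,0,0],"dr":[0,0,0],"hand":0.3},{"linear":[0,0,0],"dr":[0,0,0],"hand":0.3},{"linear":[0,0,0],"dr":[0,0,0],"hand":0.3},{"linear":[0,0,0],"dr":[0,0,0],"hand":0.3},{"linear":[0,0,0],"dr":[0,0,0],"hand":0.3}]'
python3 -m crank '[{"linear":[0,-0.02,0],"dr":[0,0,0],"hand":0.3},{"linear":[0,-0.05,0],"dr":[0,0,0],"hand":0.3},{"linear":[0,-0.08,0],"dr":[0,0,0],"hand":0.3},{"linear":[0.03,-0.11,0],"dr":[0,0,0],"hand":0.3},{"linear":[0.05,-0.13,0],"dr":[0,0,0],"hand":0.3},{"linear":[0.05,-0.13,0],"dr":[0,0,0],"hand":0.3},{"linear":[0.05,-0.13,0],"dr":[0,0,0],"hand":0.3},{"linear":[0.05,-0.13,0],"dr":[0,0,0],"hand":0.3}]'
python3 - <<'E'
from h import *
o=bot.get_obs();im=[bot.read_camera(c) for c in("side","wrist","top")]
Cs={"side":cam("side"),"wrist":cam("wrist",o),"top":cam("top")}
for n in("spindle_blue_grip","spindle_orange_grip"):
    d=[(c,bot.place_of(c,n)[:1]) for c in Cs];print(n,d)
    q=[(Cs[c],x[0]["xy"]) for c,x in d if x];print(tri(q))
a=cv2.resize(im[0][110:220,290:400],(380,380),interpolation=cv2.INTER_CUBIC)
cv2.imwrite("pics/f.png",np.hstack([a,cv2.resize(im[1][:300,130:380],(317,380))]))
E
```

```text
t: 9.13
eef_pos: [0.4684, -0.2253, 0.1042]
tool_rot: [-0.198, 0.198, 0.679, -0.679]
contact_force: [0.3, 0.7, -2.5]
gripper_width: 0.18
t: 9.63
eef_pos: [0.4685, -0.2254, 0.1044]
tool_rot: [0.198, -0.198, -0.679, 0.679]
contact_force: [0.5, 0.1, 0.6]
gripper_width: 0.652
t: 10.3
eef_pos: [0.4264, -0.1987, 0.234]
tool_rot: [0.198, -0.198, -0.679, 0.679]
contact_force: [0.2, -0.5, -0.5]
gripper_width: 0.648
spindle_blue_grip [('side', [{'xy': [351.0, 169.6], 'score': 0.75}]), ('wrist', [{'xy': [253.3, 126.8], 'score': 0.76}]), ('top', [{'xy': [350.3, 213.5], 'score': 0.39}])]
[ 0.47224851 -0.22477191  0.11980759]
spindle_orange_grip [('side', [{'xy': [237.5, 201.5], 'score': 0.58}]), ('wrist', []), ('top', [{'xy': [229.2, 180.1], 'score': 0.55}])]
[0.55445479 0.02853754 0.10759368]
```

View pics/f.png

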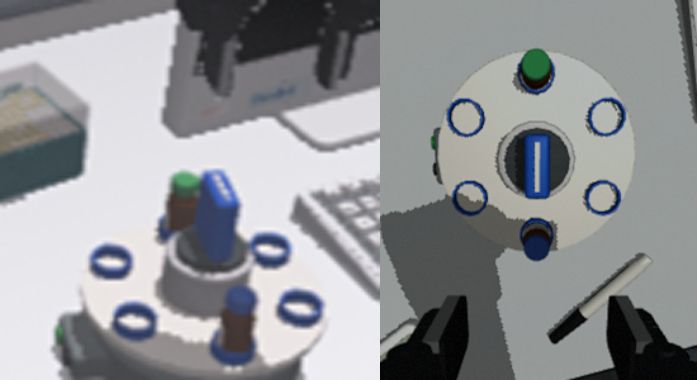

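The blue spindle is upright with its collar flat on the hub and its grip in line with the vials. Its grip point triangulates to z ≈ 0.120, against 0.117 expected. The gripper is clear of everything.

```bash
python3 -c "
from station import bot
print(bot.hand_in())"
```

```text
the job is handed in; nothing more can be done
None
```

I lifted the blue-gripped spindle from the stand and turned it to line up with the hub's slot. I threaded it in until the collar rested on the hub, let go and backed the gripper clear. I handed the job in after about 10.5 s of the 38 s allowed, and no verdict is reported.

**Last checks that passed:**
- **Seating:** the final pictures show the spindle upright, with its collar flat on the hub and its grip in line with the vials.
- **Position:** the grip point triangulates to about (0.472, -0.225, 0.120). That is about 35 mm above the mouth, where the allowed range is 22 to 42 mm, and within about 3 mm of the hub centre as measured.
- **Angle:** just before insertion the spindle's long way was within 0.5° of the slot's.
- **Forces:** side forces were about 1–2 N in the readings I took during insertion, and the tool read about 0 N after release.

**Checks that disagreed:**
- **Alignment before entry:** the side camera suggested the tip was about 3 mm off sideways, while the wrist and top cameras put it within about 1 mm. It went in without resistance.
- **Orange spindle:** its two-camera position came out about 11 mm from the first estimate, mostly in height. The scores were low, and the gripper was never near it. I take this as measurement noise, well inside the 20 mm limit.

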